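# Set the stop slide of the packing gauge to the container

## Robot

A 7-joint arm with a two-finger parallel gripper is mounted at the origin on the work surface. World frame = base frame: x ahead of the robot, y to its left, z up, the work surface at z = 0. Lengths are in m, angles in degrees, forces in N, time in s.
With the tool pointing down it reaches from about 0.425 to 0.875 m from the base axis. Payload 4.7 kg.
Tool frame: the origin (TCP) lies between the finger pads; the fingertips stand env.finger_overhang ahead of it and the grasp point (between the pads) lies 5 mm behind it (env.finger_overhang is the distance from the TCP to the fingertips, in m); z points along the fingers, y is the line along which they close (so a half turn about z gives the same grasp; the last joint's range is limited). The gripper opens to 87 mm and grips with 3 to 60 N. Pads are 19 mm wide; open, the fingers measure 117 mm over their backs; the gripper's body (75 mm by 190 mm) begins 51 mm behind the grasp point.
Start: joints at [64.635, 18.392, -4.016, 83.108, 1.295, 78.541, -3.26], TCP at [0.287, -0.583, 0.237] pointing down, gripper open.
Joint ranges: [-163.93, 163.93], [-17.29, 119.83], [-79.2, 71.16], [3.27, 140.29], [-89.18, 269.18], [5.43, 117.66], [-154.24, 154.24]. Speed limits (degrees/s): [147.25, 147.25, 180, 180, 180, 180, 180].

## Interface

Orientations are given as [roll, pitch, yaw] about the fixed x, y, z axes, in that order (R = Rz(yaw) Ry(pitch) Rx(roll)).
In Python, from cell import telemetry, eyes, env, models gives the robot as it stands. The module is installed in compiled form; this text tells all that it offers.
- The arm moves only by the tool drive_tool, never from a script. Its arguments are lists of equal length, an entry for each row: "angular": the turn, a rotation vector about the tool's x, y, z in rad, a list of three; "delta_pos": the shift along the tool's x, y, z in cm, a list of three; "gripper": the finger opening in cm, from 0 to 8.7. A call has 1 to 20 rows; each row shifts and turns the commanded pose from where the row before left it, along the tool's axes as they then stand; what a row does not reach is not made up. A row lasts 1/10 s, in which the tool goes at most 50 mm and 8.59 degrees, less where a joint would pass 70% of its speed; a pose out of reach is approached as far as the arm can. A call with a gripper value outside its range is refused whole. The fingers move at their own pace and stop on an object; "squeeze" is the grip in N (left out, the last holds). Time passes only in rows, so rows that do not move let the fingers close. It gives the time, the measured TCP pose, the force, the opening and the grip force at its end, in the units of the state.
- telemetry.get_obs(): the state, without advancing time (a new reading comes with each control period).
- eyes.read_camera(name): name is "scene" or "top" or "wrist"; returns a dict with "pixels" (420x560x3 uint8, red, green, blue), "mtx" (3x3 intrinsics, pixels), "origin" and "orientation" of the camera in the world. Camera axes: x right, y down, z forward; pixel columns grow to the right and rows downward; lengths in m; the calibration is good to about 2 mm. A picture is of the moment at which its call begins. There is no depth.
- env.sign_off(): hands the job in; it is judged then, once.
Trained networks look in a picture, given as the dict that the camera call returned (one of the last four; its "shot" number tells which), for a name from the list of things; names that differ only in an ending like _2 or _b are one class to them, and where a whole thing is asked for, a point or a joint stands for the part that bears it (a point fixed in the world has none). Each returns a list of dicts, best first, with "p" (0 to 1); they miss things now and then, are a little off and sometimes report something else, mostly with a low value. They report only what shows in the picture. A call takes as long as a camera call.
- models.search_frame(picture, target): "centre" ([column, row] in pixels, amid what is visible of it).
- models.cut_out(picture, target): "pixels" (420x560 bool, what is visible of it) and "centre" ([column, row] in pixels, amid what is visible of it).
The state is a dict: "time_s": time; "qpos": joint angles; "joint_velocities": joint speeds; "effort": joint torques, N m; "tool_pos": TCP position; "tool_rot": TCP orientation; "force": force on the tool from outside, world axes, zero at the start; "wrist_torque": the same for the moment, N m; "grip_width": finger opening in m; "grasp_force": force on a finger pad.
Only numpy, scipy, OpenCV 4.12 (cv2) and the standard library are available. Lean on these libraries where they do the work, as an engineer would, in place of code of your own. Each camera call takes 0.05 s, during which the arm holds its last target. There are 200 camera calls.

## Task

One filled foil container stands in the lane of the packing gauge, against the fence. Lift the stop slide by its black knob out of the notch where it is parked, carry it along the rail and drop it into the first notch that lies clear beyond that container's free end, so that the stop blade stands close behind the container. Leave the slide fully seated and upright, and do not shift either container.

Things in the scene. Friction and masses are not known exactly. Their poses are not given: they have to be found in the camera images.
- knob (a point): Centre of the black knob (24 x 30 x 34 mm in x, y, z) of the loose 0.16 kg steel stop slide; its axes match the gauge's. Seated: 83 mm above the counter. Below it: cross bar 84 x 10 mm (underside 47 mm down) lying in a notch of both rails, no latch; tongue 18 x 14 mm between the rails, to 69 mm down; 4 mm blade over the lane at the same y, x -54 to -140 mm, 21 to 59 mm down.
- gauge: Fixed pale wooden board with twin notched rail along y. Origin: counter level, mid-rail, middle notch; z up, x away from the robot at yaw 0. Notches at y -80, -40, 0, 40, 80 mm; slide parked at 80. Notch floor 36 mm up, 14 mm wide, flaring to 30 mm at tooth tops 52 mm up. Rails at x 20 to 28 mm either side, open channel between. Lane: x -141 to -53 mm, fence face y -184 mm.
- long_tray (a point): Centre of the long filled foil container with clear lid, 168 mm (y) x 88 x 43 mm high, parallel to the gauge, loose on its 8 mm thick board. It stands either in the lane (gauge x about -97 mm, free end, towards +y, at gauge y -14 mm) or waits across the rail (gauge x about +125 mm).
- short_tray (a point): Centre of the short foil container, 128 mm (y) x 88 x 43 mm high, otherwise like the long one. Exactly one of the two stands in the lane; if it is this one, its free end is at gauge y -54 mm.

How it is judged:
By the outcome, as a careful person would: the job done as asked, in the order asked, and still so for the second after the job is handed in, with the robot touching nothing.
It also fails if it takes over 35 s, if anything falls off the work surface, if the arm or the gripper's body presses on something with over 40 N, if the wrist force passes 120 N, or if a joint passes its speed limit or range.

## Working session

There is one attempt and no reset: what is moved stays moved. The work goes in short steps, Python scripts to look and compute and a tool call to move; the robot and the scene stay as the last step left them, time stands still between calls to the robot, and variables do not carry over. Pictures are saved under pics/ and viewed, at most 10 in all, crops included, and the job is handed in when it is done.

Besides the shell and the picture viewer there is one more tool, called after "Request:" as a command line: name --argument value ..., lists and objects as JSON in quotes. drive_tool: Moves the arm, as the interface text tells. Its arguments: {"type":"object","properties":{"angular":{"type":"array","items":{"type":"array","items":{"type":"number"}}},"delta_pos":{"type":"array","items":{"type":"array","items":{"type":"number"}}},"gripper":{"type":"array","items":{"type":"number"}},"squeeze":{"type":"number"}},"required":["angular","delta_pos","gripper"]}

```bash
mkdir -p pics
cat > h.py <<'E'
import numpy as np, cv2
from cell import telemetry, eyes, env, models
from scipy.spatial.transform import Rotation as R
def rot(c):
    o=np.array(c["orientation"],float)
    return o if o.shape==(3,3) else R.from_euler('xyz',o,degrees=True).as_matrix()
def ray(c,uv):
    d=np.linalg.inv(np.array(c["mtx"]))@np.array([uv[0],uv[1],1.])
    d=rot(c)@d; return np.array(c["origin"],float),d/np.linalg.norm(d)
def atz(c,uv,z):
    o,d=ray(c,uv); return o+d*(z-o[2])/d[2]
def tri(l):
    A=np.zeros((3,3));b=np.zeros(3)
    for c,uv in l:
        o,d=ray(c,uv);P=np.eye(3)-np.outer(d,d);A+=P;b+=P@o
    x=np.linalg.solve(A,b); return x,[float(np.linalg.norm(np.cross(x-ray(c,uv)[0],ray(c,uv)[1]))) for c,uv in l]
def proj(c,p):
    q=np.array(c["mtx"])@(rot(c).T@(np.array(p)-np.array(c["origin"]))); return q[:2]/q[2]
def save(c,n): cv2.imwrite("pics/"+n,cv2.cvtColor(c["pixels"],cv2.COLOR_RGB2BGR))
E
python3 - <<'E'
from h import *
print(telemetry.get_obs(), env.finger_overhang)
cs={}
for n in ["scene","top","wrist"]:
    c=eyes.read_camera(n);cs[n]=c;save(c,n+"0.png");print(n,c["origin"],c["orientation"],c["mtx"])
    for t in ["knob","gauge","long_tray","short_tray"]:
        print(n,t,[(np.round(r["centre"],1),round(r["p"],2),r["pixels"].sum()) for r in models.cut_out(c,t)][:3])
im=np.hstack([cv2.imread(f"pics/{n}0.png") for n in ["scene","top"]]);
E
```

```text
{'time_s': 0.0, 'qpos': array([64.63606788, 18.4395101 , -4.01284481, 83.17419384,  1.29494131,
       78.53992495, -3.26100859]), 'joint_velocities': array([-0.06954463, -0.01754935, -0.06201161, -0.03218982,  0.03749199,
        0.04329054, -0.00744774]), 'effort': array([-2.36326341e-04, -4.91276121e+01, -4.03867476e-01, -3.12525773e+01,
       -6.38626423e-02,  4.36477899e-02,  1.58712251e-04]), 'tool_pos': array([ 0.28639399, -0.58293015,  0.23546221]), 'tool_rot': array([-1.79891597e+02,  6.46506200e-03,  2.61701024e+01]), 'force': array([ 0.59497439, -0.40348697,  0.18684762]), 'wrist_torque': array([ 0.03611629,  0.0091254 , -0.02190071]), 'grasp_force': 0.0, 'grip_width': 0.0871283935931246} 0.014
scene [ 1.04884375 -0.01356729  0.65089478] [-141.04225375    1.06165306   85.3179338 ] [[484.19555035   0.         275.64696895]
 [  0.         484.19555035 201.75009148]
 [  0.           0.           1.        ]]
scene knob [(array([379., 200.]), 0.86, np.int64(1023))]
scene gauge [(array([327.4, 258.2]), 0.9, np.int64(30292))]
scene long_tray [(array([261.1, 179.3]), 0.85, np.in
[... 163 characters left out ...]
36.70311852   0.         282.69142052]
 [  0.         436.70311852 210.54868306]
 [  0.           0.           1.        ]]
top knob [(array([163.6, 213.2]), 0.83, np.int64(1277))]
top gauge [(array([222.2, 197. ]), 0.73, np.int64(31951)), (array([279. , 276.4]), 0.47, np.int64(6178))]
top long_tray [(array([279.1, 275.9]), 0.83, np.int64(6271))]
top short_tray [(array([280.8, 130.3]), 0.74, np.int64(4273))]
wrist [ 0.34990953 -0.55164642  0.38398542] [ 1.64852168e+02  2.28363561e-03 -6.37923904e+01] [[307.45704005   0.         273.81665575]
 [  0.         307.45704005 207.07498083]
 [  0.           0.           1.        ]]
wrist knob []
wrist gauge []
wrist long_tray []
wrist short_tray []
```

View pics/scene0.png

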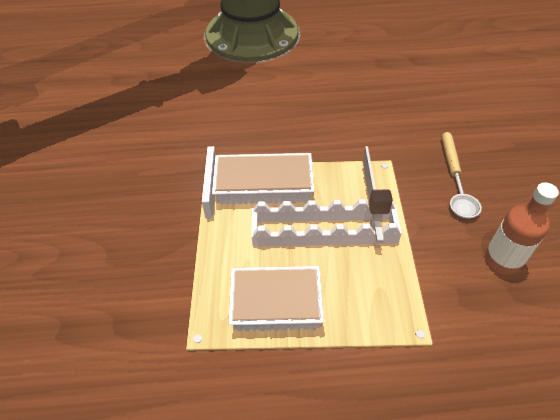

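View pics/top0.png

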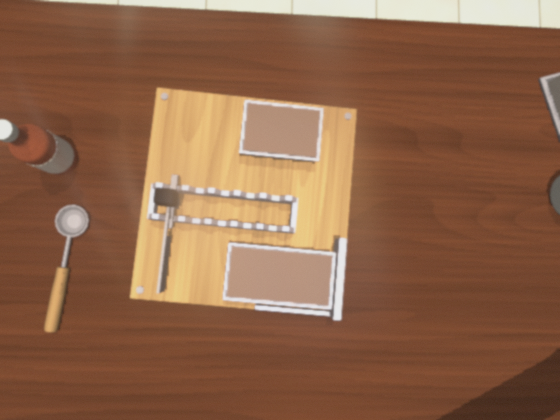

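The top view shows the long container in the lane: it is at about (280,276), near the robot and against the fence at (340,280). The slide is parked at the left, with the knob at (164,200). In the scene view the knob is at (380,200). Next I'll measure positions and yaw.

Run:
```python
from h import *
s=eyes.read_camera("scene");t=eyes.read_camera("top")
m={}
for n,c in(("s",s),("t",t)):
    for k in ["knob","gauge","long_tray","short_tray"]:
        m[n,k]=models.cut_out(c,k)[0]
        ys,xs=np.nonzero(m[n,k]["pixels"]);print(n,k,m[n,k]["centre"],xs.min(),xs.max(),ys.min(),ys.max())
for k in ["knob","long_tray","short_tray"]:
    print(k,tri([(s,m["s",k]["centre"]),(t,m["t",k]["centre"])]))
for n,c in(("s",s),("t",t)):
  for k,z in(("long_tray",.051),("short_tray",.051),("gauge",.008)):
    cn=cv2.findContours(m[n,k]["pixels"].astype(np.uint8),0,2)[0];h=cv2.convexHull(max(cn,key=cv2.contourArea))[:,0]
    w=np.array([atz(c,p,z)[:2] for p in h],np.float32)
    r=cv2.minAreaRect(w*1000);print(n,k,np.round(r[0]),np.round(r[1]),round(r[2],1))
# crops
im=np.hstack([cv2.resize(cv2.cvtColor(t["pixels"][155:325,130:360],4),None,fx=3.4,fy=3.4,interpolation=2)]);cv2.imwrite("pics/tc.png",im)
im=cv2.resize(cv2.cvtColor(s["pixels"][140:260,190:430],4),None,fx=3.3,fy=3.3,interpolation=2);cv2.imwrite("pics/sc.png",im)
```

```text
s knob [378.2, 200.9] 364 390 146 241
s gauge [325.6, 257.3] 185 431 146 351Traceback (most recent call last):
  File "<stdin>", line 6, in <module>
IndexError: list index out of range
```

Run:
```python
from h import *
C={}; kb={}
for n in("scene","top"):
    c=C[n]=eyes.read_camera(n)
    for k,z in(("knob",0),("long_tray",.051),("short_tray",.051),("gauge",.008)):
        r=models.cut_out(c,k)
        if not r: print(n,k,"missed");continue
        mk=r[0]["pixels"]
        if k=="knob":
            dark=(mk&(c["pixels"].max(2)<70)).astype(np.uint8)
            N,l,st,ce=cv2.connectedComponentsWithStats(dark);i=1+st[1:,4].argmax();kb[n]=ce[i];print(n,"knob",st[i],ce[i]);continue
        h=cv2.convexHull(max(cv2.findContours(mk.astype(np.uint8),0,2)[0],key=cv2.contourArea))[:,0]
        w=np.array([atz(c,p,z)[:2] for p in h],np.float32)
        q=cv2.minAreaRect(w*1000);print(n,k,np.round(q[0]),np.round(q[1]),round(q[2],1),r[0]["p"])
print(tri([(C[n],kb[n]) for n in kb]))
t,s=C["top"],C["scene"]
cv2.imwrite("pics/tc.png",cv2.resize(cv2.cvtColor(t["pixels"][155:325,130:360],4),None,fx=3.4,fy=3.4,interpolation=2))
cv2.imwrite("pics/sc.png",cv2.resize(cv2.cvtColor(s["pixels"][140:260,190:430],4),None,fx=3.3,fy=3.3,interpolation=2))
```

```text
Traceback (most recent call last):
ValueError: attempt to get argmax of an empty sequence
```

```bash
cat > meas.py <<'E'
from h import *
C={}; kb={}
for n in("scene","top"):
    c=C[n]=eyes.read_camera(n)
    for k,z in(("knob",0),("long_tray",.051),("short_tray",.051),("gauge",.008)):
        r=models.cut_out(c,k)
        if not r: print(n,k,"missed");continue
        mk=r[0]["pixels"]
        if k=="knob":
            p=c["pixels"].astype(int)
            dark=(cv2.dilate(mk.astype(np.uint8),np.ones((5,5)))>0)&(p.max(2)<75)&(p.max(2)-p.min(2)<35)
            N,l,st,ce=cv2.connectedComponentsWithStats(dark.astype(np.uint8))
            print(n,"knob",r[0]["centre"],mk.sum(),p[mk].min(0))
            if N<2: continue
            i=1+st[1:,4].argmax();kb[n]=ce[i];print(st[i],ce[i]);continue
        h=cv2.convexHull(max(cv2.findContours(mk.astype(np.uint8),0,2)[0],key=cv2.contourArea))[:,0]
        w=np.array([atz(c,p,z)[:2] for p in h],np.float32)
        q=cv2.minAreaRect(w*1000);print(n,k,np.round(q[0]),np.round(q[1]),round(q[2],1),r[0]["p"])
if len(kb)==2: print(tri([(C[n],kb[n]) for n in kb]))
E
python3 - <<'E'
from meas import *
t,s=C["top"],C["scene"]
cv2.imwrite("pics/tc.png",cv2.resize(cv2.cvtColor(t["pixels"][155:325,130:360],4),None,fx=3.4,fy=3.4,interpolation=2))
cv2.imwrite("pics/sc.png",cv2.resize(cv2.cvtColor(s["pixels"][140:260,190:430],4),None,fx=3.3,fy=3.3,interpolation=2))
E
```

```text
scene knob [376.5, 200.6] 1068 [82 60 47]
scene long_tray [509.  -2.] [166. 111.] 86.1 0.87
scene short_tray [731.   1.] [126.  96.] 85.9 0.69
scene gauge [595.  54.] [345. 397.] 85.9 0.7
top knob [163.6, 212.2] 1191 [90 74 64]
top long_tray [494.  -0.] [168.  87.] 86.1 0.57
top short_tray [722.   2.] [129.  90.] 85.6 0.74
top gauge [612.  54.] [339. 354.] 86.1 0.94
```

View pics/tc.png

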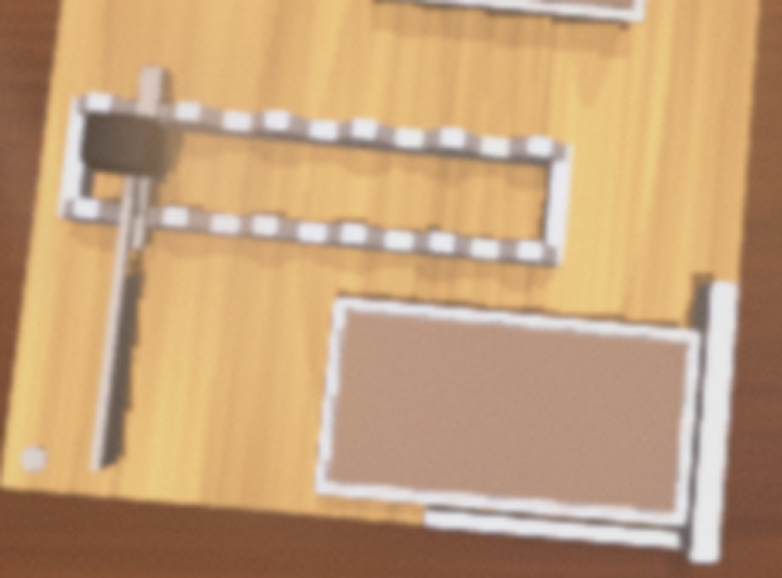

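View pics/sc.png

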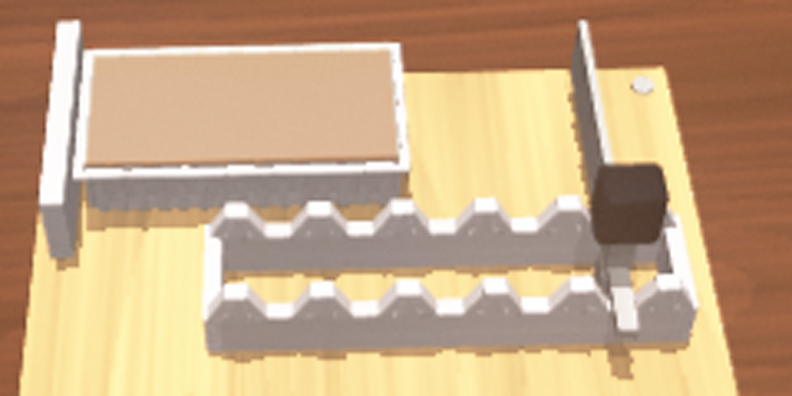

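The crops confirm the long container is in the lane: its free end sits between the notches, and the knob is at about (380,201) in scene and (166,198) in top. The goal is therefore the middle notch, y 0, which means carrying the slide 80 mm. The knob renders as dark brown, so I'll refine its position by colour.

Run:
```python
from h import *
C={};kb={}
for n,(u,v) in(("scene",(380,202)),("top",(167,198))):
    c=C[n]=eyes.read_camera(n);p=c["pixels"].astype(int)
    w=np.zeros(p.shape[:2],bool);w[v-16:v+17,u-18:u+19]=1
    hi=110
    d=(w&(p.max(2)<hi)).astype(np.uint8)
    N,l,st,ce=cv2.connectedComponentsWithStats(d);i=1+st[1:,4].argmax();print(n,p[v,u],st[i],ce[i])
    x,y,W,H=st[i][:4];kb[n]=(x+W/2-.5,y+H/2-.5);print(kb[n])
print(tri([(C[n],kb[n]) for n in kb]))
print(tri([(C["scene"],(380.6,201.8)),(C["top"],(166.8,197.6))]))
# reprojection of text-height hypothesis from tray-derived gauge
yaw=np.radians(-3.9);Rz=R.from_euler('z',yaw).as_matrix();G=np.array([.494,0,0])-Rz@[-.097,-.098,0];print(G)
for n in C:
    k=np.array([proj(C[n],G+Rz@[sx,.08+sy,.083+sz]) for sx in(-.012,.012) for sy in(-.015,.015) for sz in(-.017,.017)]);print(n,k.min(0),k.max(0))
```

```text
scene [87 66 53] [369 190  23  24 490] [380.10204082 201.63061224]
(np.float64(380.0), np.float64(201.5))
top [114  95  81] [155 189  14  16 158] [159.98101266 197.08860759]
(np.float64(161.5), np.float64(196.5))
(array([0.6054047 , 0.17227221, 0.08394332]), [0.0029841382227536344, 0.002984138222753711])
(array([0.60485534, 0.16927688, 0.08199745]), [0.0012308760129919932, 0.0012308760129918796])
[0.59744087 0.09117558 0.        ]
scene [368.19124091 186.73406973] [393.96560182 213.81390107]
top [150.25672351 187.70681642] [177.99443598 209.0736369 ]
```

Request:
drive_tool --delta_pos '[[3.632, -3.151, 0], [3.632, -3.151, 0], [3.632, -3.151, 0], [3.632, -3.151, 0], [3.632, -3.151, 0], [3.632, -3.151, 0], [3.632, -3.151, 0], [3.632, -3.151, 0], [3.632, -3.151, 0], [3.632, -3.151, 0], [3.632, -3.151, 0], [3.632, -3.151, 0], [3.632, -3.151, 0], [3.632, -3.151, 0], [3.632, -3.151, 0], [3.632, -3.151, 0], [3.632, -3.151, 0], [0, 0, 0], [0, 0, 0], [0, 0, 0]]' --angular '[[0, 0, 0], [0, 0, 0], [0, 0, 0], [0, 0, 0], [0, 0, 0], [0, 0, 0], [0, 0, 0], [0, 0, 0], [0, 0, 0], [0, 0, 0], [0, 0, 0], [0, 0, 0], [0, 0, 0], [0, 0, 0], [0, 0, 0], [0, 0, 0], [0, 0, 0], [0, 0, -0.1307], [0, 0, -0.1307], [0, 0, -0.1307]]' --gripper '[8.7, 8.7, 8.7, 8.7, 8.7, 8.7, 8.7, 8.7, 8.7, 8.7, 8.7, 8.7, 8.7, 8.7, 8.7, 8.7, 8.7, 8.7, 8.7, 8.7]'

```text
time_s: 3.7
tool_pos: [0.6045, 0.1704, 0.2363]
tool_rot: [-180.0, 0.0, 49.0]
force: [-0.3, -0.6, 0.1]
grip_width: 0.0869
grasp_force: 0.0
```

Request:
drive_tool --delta_pos '[[0, 0, 0], [0, 0, 0], [0, 0, 0], [0, 0, 0], [0, 0, 0], [0, 0, 0], [0, 0, 0], [0, 0, 0]]' --angular '[[0, 0, -0.1307], [0, 0, -0.1307], [0, 0, -0.1307], [0, 0, -0.1307], [0, 0, -0.1307], [0, 0, 0], [0, 0, 0], [0, 0, 0]]' --gripper '[7, 7, 7, 7, 7, 7, 7, 7]' --squeeze 35

```text
time_s: 4.5
tool_pos: [0.6046, 0.1696, 0.2365]
tool_rot: [180.0, 0.0, 86.0]
force: [-0.5, -0.9, 0.8]
grip_width: 0.0696
grasp_force: 0.0
```

Run:
```python
from h import *
c=eyes.read_camera("wrist");save(c,"w1.png")
print(telemetry.get_obs(),c["origin"],c["orientation"])
for k in ["knob","long_tray"]: print(k,[(r["centre"],r["p"]) for r in models.search_frame(c,k)][:2])
yaw=np.radians(-3.9);Rz=R.from_euler('z',yaw).as_matrix();G=np.array([.5975,.0912,0])
for nm,p in(("knobtop",[0,.08,.100]),("knobc",[0,.08,.083]),("origin notch L",[-.024,0,.036]),("notch R",[.024,0,.036])): print(nm,proj(c,G+Rz@p))
k=np.array([proj(c,G+Rz@[sx,.08+sy,.1]) for sx in(-.012,.012) for sy in(-.015,.015)]);print(k)
```

```text
{'time_s': 4.55, 'qpos': array([ 19.65939998,  22.37374014, -49.01954576,  85.18376662,
        16.97002571,  80.1500013 , -34.13949787]), 'joint_velocities': array([-0.14569455, -0.04093302,  0.05362602, -0.10540046,  0.02639857,
       -0.08247526,  0.43640429]), 'effort': array([ 6.23647892e-02, -4.24657702e+01, -8.90959203e+00, -3.01182818e+01,
       -6.73707691e-02, -1.08039458e-02, -1.76250451e-02]), 'tool_pos': array([0.60454206, 0.16965363, 0.23655605]), 'tool_rot': array([1.79994974e+02, 1.13675541e-02, 8.59794379e+01]), 'force': array([-0.44293981,  0.58800804,  0.04598061]), 'wrist_torque': array([-0.00333834, -0.06893006,  0.05260609]), 'grasp_force': 0.0, 'grip_width': 0.06982001189047758} [0.60883427 0.24102897 0.38396962] [ 1.64846206e+02 -4.80816038e-03 -4.01769471e+00]
knob [([263.7, 193.4], 0.8)]
long_tray [([208.8, 314.8], 0.81)]
knobtop [272.76865799 200.32515527]
knobc [272.82291337 196.2600819 ]
origin notch L [253.46108114 251.42448767]
notch R [292.79992471 251.34821134]
[[260.36634507 215.45866802]
 [259.93511758 184.83185282]
 [285.2630883  215.40906678]
 [285.50853439 184.77974181]]
```

View pics/w1.png

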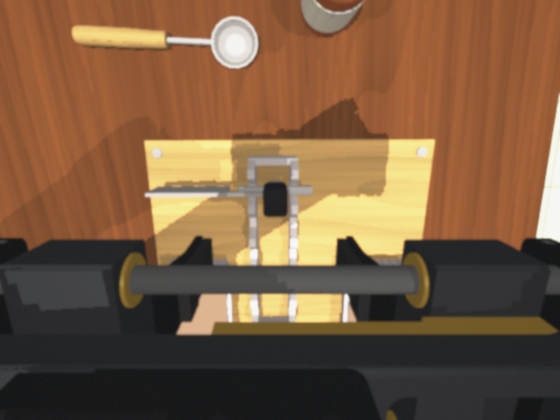

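The wrist view has the knob at (275,199), within 2 px (2 mm) of the prediction, and board edges parallel to the image axes. I'll descend and grip.

Request:
drive_tool --delta_pos '[[0, 0, 3], [0, 0, 3], [0, 0, 3], [0, 0, 3], [0, 0, 2], [0, 0, 1], [0, 0, 0.4], [0, 0, 0], [0, 0, 0], [0, 0, 0], [0, 0, 0], [0, 0, 0], [0, 0, 0], [0, 0, 0], [0, 0, 0], [0, 0, 0]]' --angular '[[0, 0, 0], [0, 0, 0], [0, 0, 0], [0, 0, 0], [0, 0, 0], [0, 0, 0], [0, 0, 0], [0, 0, 0], [0, 0, 0], [0, 0, 0], [0, 0, 0], [0, 0, 0], [0, 0, 0], [0, 0, 0], [0, 0, 0], [0, 0, 0]]' --gripper '[7, 7, 7, 7, 7, 7, 7, 7, 4, 3, 2, 1, 1, 1, 1, 1]' --squeeze 35

```text
time_s: 6.25
tool_pos: [0.6048, 0.1697, 0.0826]
tool_rot: [180.0, -0.0, 86.1]
force: [0.3, -0.6, -0.3]
grip_width: 0.0241
grasp_force: 35.0
```

Request:
drive_tool --delta_pos '[[0, 0, -0.5], [0, 0, -1], [0, 0, -1], [0, 0, -0.5], [0, 0, 0], [0, 0, 0], [-1, 0, 0], [-2, 0, 0], [-2, 0, 0], [-2, 0, 0], [-1, 0, 0], [0, 0, 0], [0, 0, 0], [0, 0, 0]]' --angular '[[0, 0, 0], [0, 0, 0], [0, 0, 0], [0, 0, 0], [0, 0, 0], [0, 0, 0], [0, 0, 0], [0, 0, 0], [0, 0, 0], [0, 0, 0], [0, 0, 0], [0, 0, 0], [0, 0, 0], [0, 0, 0]]' --gripper '[1, 1, 1, 1, 1, 1, 1, 1, 1, 1, 1, 1, 1, 1]'

```text
time_s: 7.65
tool_pos: [0.5989, 0.0915, 0.1127]
tool_rot: [180.0, -0.1, 86.2]
force: [-1.1, 0.1, -1.0]
grip_width: 0.0234
grasp_force: 35.0
```

Run:
```python
from h import *
s=eyes.read_camera("scene");t=eyes.read_camera("top")
o=telemetry.get_obs();print(o["tool_pos"],o["tool_rot"],o["force"],o["wrist_torque"],o["grip_width"])
a=cv2.resize(cv2.cvtColor(s["pixels"][130:270,180:430],4),(750,420))
b=cv2.resize(cv2.cvtColor(t["pixels"][165:325,130:360],4),(560,390))
cv2.imwrite("pics/m_s.png",a)
```

```text
[0.59894284 0.09135041 0.11262162] [ 1.79995517e+02 -3.65360158e-02  8.61936468e+01] [-0.4315336  -0.85814348 -0.78945384] [ 0.03180721 -0.09518001  0.03739449] 0.024189813958328723
```

View pics/m_s.png

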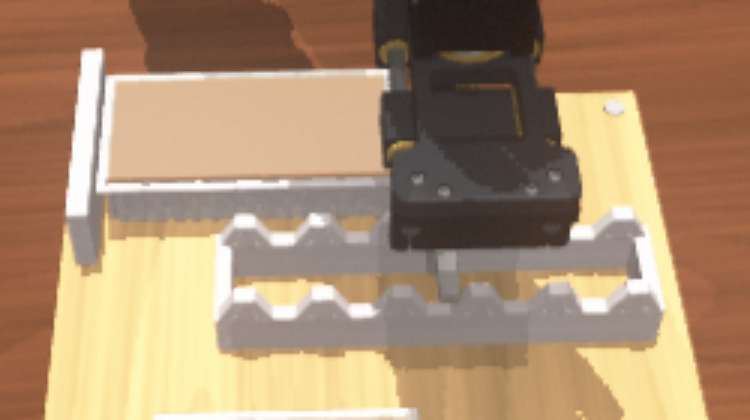

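The slide hangs over the middle notch (bar at (448,270) in the crop, between teeth at 400 and 480). It is 1.6 mm short of 80 mm, so I'll correct that and lower.

Request:
drive_tool --delta_pos '[[-0.15, 0, 0], [0, 0, 0.5], [0, 0, 0.5], [0, 0, 0.5], [0, 0, 0.4], [0, 0, 0.3], [0, 0, 0.3], [0, 0, 0], [0, 0, 0]]' --angular '[[0, 0, 0], [0, 0, 0], [0, 0, 0], [0, 0, 0], [0, 0, 0], [0, 0, 0], [0, 0, 0], [0, 0, 0], [0, 0, 0]]' --gripper '[1, 1, 1, 1, 1, 1, 1, 1, 1]'

```text
time_s: 8.65
tool_pos: [0.599, 0.0884, 0.0876]
tool_rot: [180.0, 0.0, 86.1]
force: [0.7, -0.5, -2.4]
grip_width: 0.0237
grasp_force: 35.0
```

Request:
drive_tool --delta_pos '[[0.1, 0, 0], [0, 0, 0.2], [0, 0, 0.2], [0, 0, 0], [0, 0, 0]]' --angular '[[0, 0, 0], [0, 0, 0], [0, 0, 0], [0, 0, 0], [0, 0, 0]]' --gripper '[1, 1, 1, 1, 1]'

```text
time_s: 9.15
tool_pos: [0.599, 0.0893, 0.0834]
tool_rot: [-180.0, 0.0, 86.1]
force: [-0.0, -0.4, -0.8]
grip_width: 0.0236
grasp_force: 35.0
```

Request:
drive_tool --delta_pos '[[0, 0, 0.08], [0, 0, 0], [0, 0, 0], [0, 0, 0], [0, 0, 0], [0, 0, 0], [0, 0, 0], [0, 0, -0.5], [0, 0, -2], [0, 0, -4], [0, 0, -4], [0, 0, -4], [0, 0, 0]]' --angular '[[0, 0, 0], [0, 0, 0], [0, 0, 0], [0, 0, 0], [0, 0, 0], [0, 0, 0], [0, 0, 0], [0, 0, 0], [0, 0, 0], [0, 0, 0], [0, 0, 0], [0, 0, 0], [0, 0, 0]]' --gripper '[1, 1, 3, 4, 5, 6, 6, 6, 6, 6, 6, 6, 6]'

```text
time_s: 10.45
tool_pos: [0.6021, 0.0909, 0.2345]
tool_rot: [179.4, -0.1, 86.1]
force: [0.1, 0.5, 0.5]
grip_width: 0.0599
grasp_force: 0.0
```

Request:
drive_tool --delta_pos '[[4, 0, 0], [4, 0, 0], [4, 0, 0], [4, 0, 0], [4, 0, 0], [0, 0, 0], [0, 0, 0]]' --angular '[[0, 0, 0], [0, 0, 0], [0, 0, 0], [0, 0, 0], [0, 0, 0], [0, 0, 0], [0, 0, 0]]' --gripper '[6, 6, 6, 6, 6, 6, 6]'

```text
time_s: 11.15
tool_pos: [0.6118, 0.2903, 0.2272]
tool_rot: [-179.9, 0.0, 86.3]
force: [0.9, -1.2, -0.5]
grip_width: 0.06
grasp_force: 0.0
```

Run:
```python
from meas import *
t,s=C["top"],C["scene"]
cv2.imwrite("pics/f.png",np.vstack([cv2.resize(cv2.cvtColor(t["pixels"][165:325,130:360],4),(430,299)),cv2.resize(cv2.cvtColor(s["pixels"][140:260,190:430],4),(430,215))]))
cv2.imwrite("pics/f2.png",cv2.resize(cv2.cvtColor(s["pixels"][130:270,180:430],4),(750,420)))
yaw=np.radians(-3.9);Rz=R.from_euler('z',yaw).as_matrix();G=np.array([.5985,.0905,0])
for n,c in C.items():
    k=np.array([proj(c,G+Rz@[sx,sy,.083+sz]) for sx in(-.012,.012) for sy in(-.015,.015) for sz in(-.017,.017)]);print(n,"pred",k.min(0),k.max(0))
c=s;p=c["pixels"].astype(int);v,u=202,320
d=np.zeros(p.shape[:2],np.uint8);d[170:235,285:350]=(p.max(2)<110)[170:235,285:350]
N,l,st,ce=cv2.connectedComponentsWithStats(d);print(st[1:][st[1:,4]>50])
```

```text
scene knob [327.0, 200.7] 1007 [72 59 51]
[320 202  11   6  28] [325.28571429 204.32142857]
scene long_tray [509.  -2.] [167. 110.] 86.1 0.84
scene short_tray [731.   0.] [128.  98.] 86.1 0.66
scene gauge [593.  55.] [341. 399.] 86.0 0.62
top knob [219.4, 209.6] 895 [88 72 58]
top long_tray [495.  -0.] [168.  90.] 86.2 0.89
top short_tray [722.   2.] [128.  91.] 85.6 0.76
top gauge [613.  54.] [342. 355.] 86.2 0.95
scene pred [316.13399483 188.50675518] [338.84705404 215.56703387]
top pred [207.35089797 192.57445684] [231.67715861 213.58571504]
[[316 190  22  25 470]]
```

View pics/f.png

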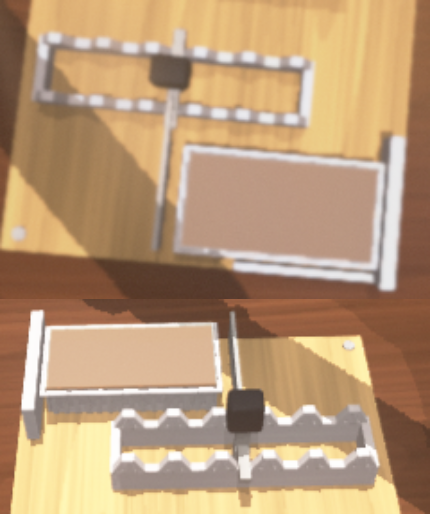

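View pics/f2.png

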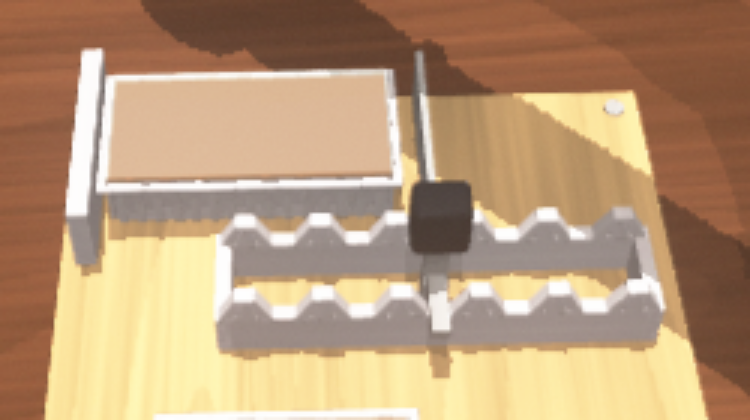

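The slide is seated upright in the middle notch: the bar end at (438,300) lies between the teeth, and the knob's extent matches the seated prediction. The blade stands just behind the container's free end, and both containers measure as before. Handing in.

```bash
python3 -c "
from h import *
print(env.sign_off())"
```

```text
the job is handed in; nothing more can be done
None
```

The stop slide is seated upright in the middle notch (y 0), with its blade close behind the long container's free end; neither container measurably moved, and the job was handed in at about 11.3 s.

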